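Rewind, load and index the board turntable

ROBOT

A 7-joint arm with a two-finger parallel gripper is mounted at the origin on a cart in front of the work surface, level with it; the furniture and walls round the work are solid. World frame = base frame: x ahead of the robot, y to its left, z up, the work surface at z = 0. Lengths are in m, angles in rad, forces in N, time in s.
With the tool pointing down it reaches from about 0.4 to 0.85 m from the base axis. Payload 4.5 kg.
Tool frame: the origin (TCP) lies at the very end of the fingers, on their centre line; the grasp point (between the pads) lies 19 mm behind it; z points along the fingers, y is the line along which they close (so a half turn about z gives the same grasp; the last joint's range is limited). The gripper opens to 88 mm and grips with 3 to 60 N. Pads are 18 mm wide; open, the fingers measure 123 mm over their backs; the gripper's body (75 mm by 187 mm) begins 45 mm behind the grasp point.
Start: joints at [-1.164, 0.689, -0.195, 1.565, 0.157, 0.902, -0.215], TCP at [0.228, 0.582, 0.239] pointing down, gripper open.
Joint ranges: [-3.01, 3.01], [-0.46, 2.08], [-1.47, 1.51], [0.13, 2.56], [-1, 4.14], [0.04, 2.09], [-2.66, 2.66]. Speed limits (rad/s): [2.57, 2.57, 3.14, 3.14, 3.14, 3.14, 3.14].

INTERFACE

Orientations are given as a unit quaternion [x, y, z, w].
In Python, from plant import r gives the robot as it stands. The module is installed in compiled form; this text tells all that it offers.
- The arm moves only by the tool step_arm, never from a script. Its argument "increments" is a list of rows, each a list of 2 entries, a list of its own where there are three numbers: the shift along the world's x, y, z in cm, then the turn, a rotation vector about the world's x, y, z in degrees. A call has exactly 10 rows; each row shifts and turns the commanded pose from where the row before left it; what a row does not reach is not made up. A row lasts 1/10 s, in which the tool goes at most 50 mm and 8.59 degrees, less where a joint would pass 70% of its speed; a pose out of reach is approached as far as the arm can. A call is refused whole if a number of a shift passes 5 or a number of a turn 8.59, either way. A call with a gripper value outside its range is refused whole. "fingers" is the opening, from 0 (shut) to 1 (fully open), set as the call begins (left out, the last holds). The fingers move at their own pace and stop on an object; "grip_force" is the grip in N (left out, the last holds). Time passes only in rows, so rows that do not move let the fingers close, or fill a call up. It gives the time, the measured TCP pose, the force, the opening and the grip force at its end, in the units of the state.
- r.get_state(): the state, without advancing time (a new reading comes with each control period).
- r.snapshot(name): name is "scene" or "top"; returns (picture, depth): 400x640x3 uint8, red, green, blue; 400x640 float32, m along the optical axis (not along the pixel's ray), 0 where there is no reading.
- r.calibration(name): a dict with "fov_y" (degrees; the focal length in pixels is half the picture's height over the tangent of half this angle, whatever the lens; pixels are square), "cx", "cy" (the principal point, pixels), "k1" (the pictures are not rectified: a ray, as slopes to the right and down, at radius r is drawn at 1 + k1 r^2 times it, then the intrinsics apply), "R" (3x3) and "t" (3): a world point X has camera coordinates R X + t. Camera axes: x right, y down, z forward; pixel columns grow to the right and rows downward; lengths in m; the calibration is good to about 2 mm. A picture is of the moment at which its call begins. calibration takes no time and is no camera call.
- r.finish_job(): hands the job in; it is judged then, once.
The state is a dict: "clock": time; "q": joint angles; "qd": joint speeds; "joint_torque": joint torques, N m; "tool_pos": TCP position; "eef_rot": TCP orientation; "contact_force": force on the tool from outside, world axes, zero at the start; "moment": the same for the moment, N m; "opening": opening from 0.0 (shut) to 1.0 (fully open); "finger_force": force on a finger pad.
Only numpy, scipy, OpenCV 4.12 (cv2) and the standard library are available. Lean on these libraries where they do the work, as an engineer would, in place of code of your own. Each camera call takes 0.05 s, during which the arm holds its last target. There are 200 camera calls.

TASK

Free the ratchet pawl of the board turntable by tipping its ball handle over, turn the table back to its home stop by its upright post, and set the board carrier squarely down on the nest, its cut corners over the nest's cut corners. Then tip the pawl back in and advance the table three clicks, stopping at each click so that the pawl drops in behind the tooth. Leave the flux bottle, nozzle and tin undisturbed.

Things in the scene. Friction and masses are not known exactly. Their poses are not given: they have to be found in the camera images.
- indexer: Base of the board turntable: a grey plate 225 x 215 mm fixed to the bench, top at z = 12 mm. Origin at bench level on the turntable's upright axis; x and y run along the plate's sides (at yaw 0: x away from the robot, y left). Pips on the plate mark where the post stands at home (larger pip) and at clicks 1 to 5. A hot-air station, 150 mm high, fills x 0.22-0.48, y 0.02-0.20.
- turntable (a joint): Turn of the table, rad; counter-clockwise from above = advance. 0 = home stop, 2.14 = end stop. Click k is at 0.419 k (24 degrees each). With the pawl in it turns forward only: the pawl drops behind a tooth 0.05 rad before each click and then blocks turning back. From 0.03 rad past a click the next tooth lifts it. Friction holds the table where left (1 N at the post; no coasting).
- post_mid (a point): Middle (z = 61 mm) of the upright steel post that turns the table: 14 mm diameter, top at z = 88 mm, 95 mm from the axis. At joint value q its direction from the axis is (-140 degrees + q) in the indexer's frame. The tab and toothed rim near it stay below z = 34 mm.
- nest (a point): Centre of the nest, on the turntable's axis at the shoulder (z = 36 mm, 112 mm diameter) on which the carrier's skirt rests; axes turn with the table, parallel to the indexer's at home. On the shoulder stands a tapered boss 37.4 (x) x 77.4 (y) mm, 12 mm high, its two corners at the +y end cut at 45 degrees.
- pawl (a joint): Tip of the pawl, rad: 0 = in (nose down in the teeth), up to 0.12 while a tooth passes under it, 1.25 = fully freed (stop). It is a gravity toggle: let go above about 0.7 it falls to the freed stop and stays, below about 0.6 it falls in. About 1 N on the ball tips it.
- pawl_ball (a point): Centre of the pawl's black ball handle (18 mm diameter, 7 mm stem). It swings on a 45 mm radius in the indexer's x-z plane about a hinge at (58, 68, 42) mm in the indexer's frame: in, the ball is at x = 36, z = 81 mm; freed, x = 89, z = 75 mm; highest 87 mm. Push it to +x to free the pawl, to -x to put it in. The bracket at the hinge reaches z = 48 mm.
- carrier_mid (a point): Centre (12 mm up) of the board carrier: grey skirted plate 50 (x) x 90 (y) x 24 mm, 0.13 kg, a green circuit board on top (6 mm more). The two corners at its +y end are cut at 45 degrees. Hollow below: cavity 42 x 82 x 19 mm, 2.3 mm play a side on the nest's boss. Grasp across its 50 mm width (along its x). Seated: axes as the nest's, this point 12 mm above nest; turned half round it stays up.
- flux_bottle: Bystander: amber bottle with a black needle cap, 35 mm diameter, 102 mm high, standing; origin at the middle of its foot.
- nozzle_1: Bystander: grey metal nozzle standing on its collar, 25 x 31 x 40 mm; origin at the middle of its foot.
- tip_tin: Bystander: flat round white tin, 50 mm diameter, 24 mm high; origin at the middle of its foot.
Things that resemble listed ones, but are neither listed nor needed, are in the scene too. Of the things that look like the part that bears carrier_mid, the middle-sized one is meant.

How it is judged:
By the outcome, as a careful person would: the job done as asked, in the order asked, and still so for the second after the job is handed in, with the robot touching nothing.
It also fails if it takes over 72 s, if anything falls off the work surface, if the arm or the gripper's body presses on something with over 40 N, if the wrist force passes 120 N, or if a joint passes its speed limit or range.

## Working session

There is one attempt and no reset: what is moved stays moved. The work goes in short steps, Python scripts to look and compute and a tool call to move; the robot and the scene stay as the last step left them, time stands still between calls to the robot, and variables do not carry over. Pictures are saved under pics/ and viewed, at most 10 in all, crops included, and the job is handed in when it is done.

Besides the shell and the picture viewer there is one more tool, called after "Call:" in YAML: its name, and indented under it one key for each argument. step_arm: Moves the arm, as the interface text tells. Its arguments: {"type":"object","properties":{"increments":{"type":"array","items":{"type":"array"}},"fingers":{"type":"number"},"grip_force":{"type":"number"}},"required":["increments"]}

```bash
mkdir -p pics; cat > h.py <<'E'
import numpy as np, cv2
from plant import r
def K(n):
    c=r.calibration(n); f=200/np.tan(np.radians(c['fov_y'])/2); return c,f,np.array(c['R']),np.array(c['t'])
def ray(n,u,v):
    c,f,R,t=K(n); x=(u-c['cx'])/f; y=(v-c['cy'])/f; rd=np.hypot(x,y); s=rd
    for _ in range(30): s=rd/(1+c['k1']*s*s)
    k=s/rd if rd>0 else 1
    return -R.T@t, R.T@np.array([x*k,y*k,1])
def onz(n,u,v,z):
    o,d=ray(n,u,v); return o+d*(z-o[2])/d[2]
def atd(n,u,v,D):
    o,d=ray(n,u,v); return o+d*D
def proj(n,X):
    c,f,R,t=K(n); p=R@np.array(X)+t; x,y=p[:2]/p[2]; k=1+c['k1']*(x*x+y*y); return c['cx']+f*x*k, c['cy']+f*y*k
def snap(n,f):
    p,d=r.snapshot(n); cv2.imwrite('pics/'+f+'.png',p[:,:,::-1]); np.save('pics/'+f+'.npy',d); return p,d
E
python3 - <<'E'
from h import *
for n in('top','scene'):
    snap(n,n+'0'); c,f,R,t=K(n); print(n,c['fov_y'],c['k1'],-R.T@t,R[2])
s=r.get_state(); print(s['clock'],s['tool_pos'],s['eef_rot'],s['opening'],s['contact_force'])
E
```

```text
top 48.538928724667976 -0.04775249326774958 [ 0.4536103  -0.05496431  1.23729892] [ 0.08563239  0.01507516 -0.99621275]
scene 49.047344904209126 -0.10181136680397958 [-0.00627774 -0.91441497  0.51603504] [ 0.49424865  0.76979954 -0.40388977]
0.1 [0.2274815  0.58153375 0.23802137] [ 1.85300679e-01  9.82681540e-01 -8.01872464e-04 -8.17834466e-05] 1.003054741424157 [ 0.56394469 -0.4035629   0.25078816]
```

View pics/top0.png

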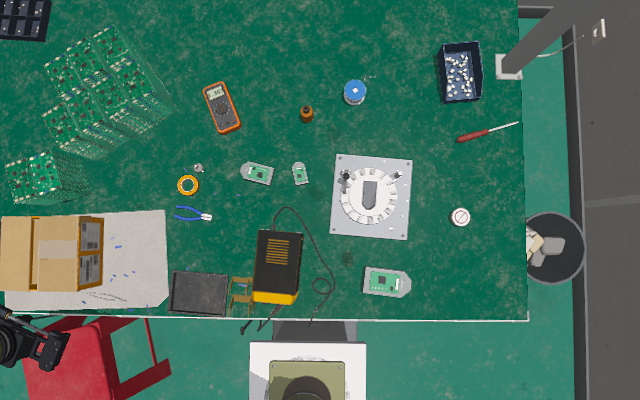

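View pics/scene0.png

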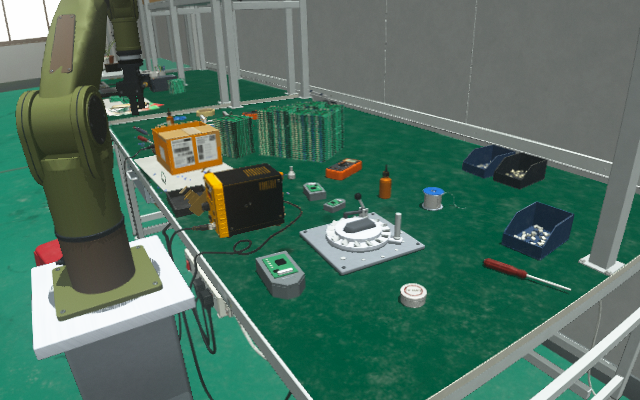

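```bash
python3 - <<'E'
import cv2
a=cv2.imread('pics/top0.png'); b=cv2.imread('pics/scene0.png')
cv2.imwrite('pics/c1.png',cv2.resize(a[145:245,230:420],None,fx=4.2,fy=4.2,interpolation=cv2.INTER_CUBIC)[:, :798])
cv2.imwrite('pics/c2.png',cv2.resize(b[150:280,270:430],None,fx=4.5,fy=4.5,interpolation=cv2.INTER_CUBIC))
E
```

```text
(no output)
```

View pics/c1.png

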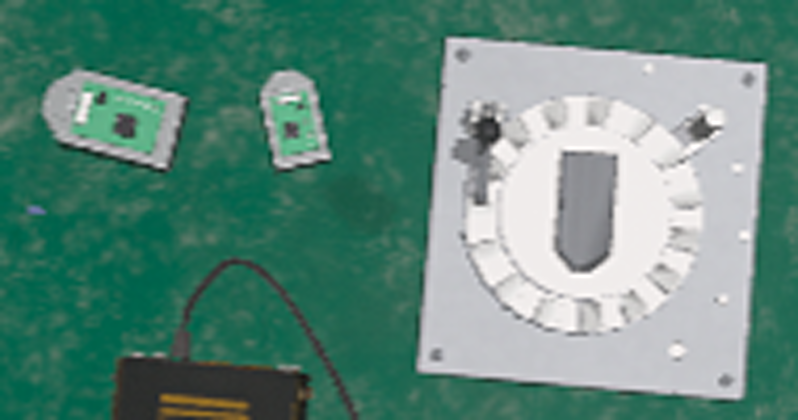

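View pics/c2.png

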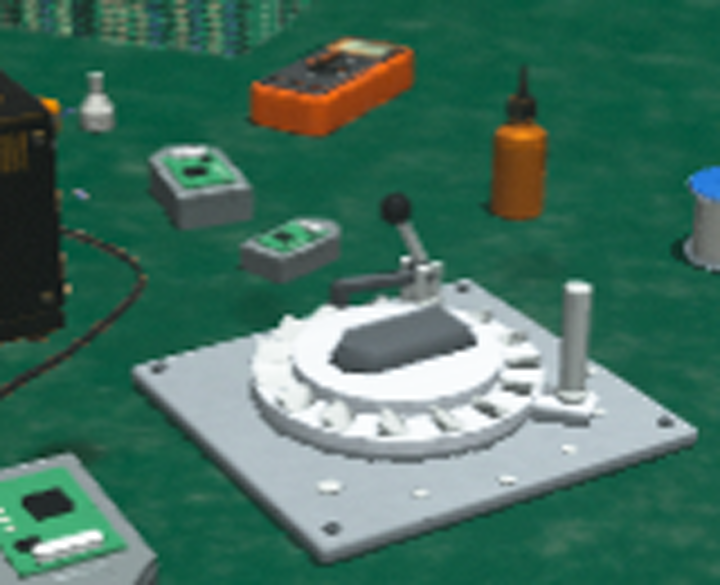

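```bash
cat > m.py <<'E'
from h import *
from scipy.optimize import least_squares
a=cv2.imread('pics/top0.png'); d=np.load('pics/top0.npy')
S=8
def up(x0,y0,x1,y1): return cv2.resize(a[y0:y1,x0:x1],None,fx=S,fy=S,interpolation=cv2.INTER_CUBIC)
def full(p,x0,y0): return (np.array(p,float)+.5)/S-.5+[x0,y0]
def W(pts,z): return np.array([onz('top',u,v,z) for u,v in pts])
# plate
im=up(315,140,425,250); hsv=cv2.cvtColor(im,cv2.COLOR_BGR2HSV)
m=((hsv[...,1]<70)&(hsv[...,2]>110)).astype(np.uint8)
cs,_=cv2.findContours(m,cv2.RETR_EXTERNAL,cv2.CHAIN_APPROX_NONE); c=max(cs,key=cv2.contourArea)
w=W(full(c[:,0],315,140),.012)
rc=cv2.minAreaRect((w[:,:2]*1000).astype(np.float32)); print('plate',rc)
# white blobs on plate: pips
wh=((hsv[...,1]<25)&(hsv[...,2]>215)).astype(np.uint8)
n,l,st,ce=cv2.connectedComponentsWithStats(wh)
for i in range(1,n):
    if 20<st[i,4]: p=full(ce[i],315,140); print('white',st[i,4],p.round(2),(onz('top',*p,.012)[:2]*1000).round(1))
# boss
dk=(hsv[...,2]<150).astype(np.uint8); n,l,st,ce=cv2.connectedComponentsWithStats(dk)
for i in range(1,n):
    if st[i,4]>1500 and abs(ce[i]-440).max()<150:
        cs,_=cv2.findContours((l==i).astype(np.uint8),0,1); w=W(full(max(cs,key=len)[:,0],315,140),.048); print('boss',st[i,4],cv2.minAreaRect((w[:,:2]*1000).astype(np.float32)))
# carrier
x0,y0=232,152; im=up(x0,y0,282,194); hsv=cv2.cvtColor(im,cv2.COLOR_BGR2HSV)
m=((hsv[...,1]<60)|(hsv[...,2]>125)).astype(np.uint8)
m=cv2.morphologyEx(m,cv2.MORPH_CLOSE,np.ones((9,9))); cs,_=cv2.findContours(m,cv2.RETR_EXTERNAL,1); c=max(cs,key=cv2.contourArea)
cv2.drawContours(im,[c],-1,(0,0,255),1); cv2.imwrite('pics/car.png',im)
for z in(0,.024):
    w=W(full(c[:,0],x0,y0),z); print('car',z,cv2.minAreaRect((w[:,:2]*1000).astype(np.float32)))
dd=[atd('top',u,v,d[v,u]) for u in range(232,282) for v in range(152,194) if d[v,u]>0]
dd=np.array(dd); print('z pct',np.percentile(dd[:,2],[5,50,90,98]).round(4)); t=dd[(dd[:,2]>.017)]
print('depth car',cv2.minAreaRect((t[:,:2]*1000).astype(np.float32)),len(t))
E
python3 m.py
```

```text
plate ((552.4178466796875, -171.6234130859375), (218.05465698242188, 226.25738525390625), 85.31375885009766)
white 111 [338.57 154.36] [668.9 -82. ]
white 30 [342.28 154.32] [669.1 -92.4]
white 64 [348.87 155.3 ] [ 666.4 -110.8]
white 114 [360.72 156.3 ] [ 663.8 -143.9]
white 46 [365.25 156.35] [ 663.8 -156.5]
white 298 [373.32 157.33] [ 661.1 -179. ]
white 369 [384.37 158.34] [ 658.5 -209.8]
white 385 [395.7  159.36] [ 655.8 -241.4]
white 273 [384.   160.64] [ 652.  -208.8]
white 659 [408.52 161.96] [ 648.8 -277.1]
white 103290 [369.26 195.57] [ 554.  -167.6]
white 127 [343.02 169.55] [626.2 -94.6]
white 1164 [399.45 171.88] [ 620.7 -251.6]
white 38 [393.64 171.68] [ 621.2 -235.5]
white 48 [348.34 172.62] [ 617.7 -109.5]
white 27 [342.44 172.81] [617. -93.]
white 190 [409.68 175.87] [ 609.7 -280. ]
white 155 [400.18 176.53] [ 607.7 -253.6]
white 48 [409.69 181.18] [ 594.9 -279.9]
white 346 [405.17 184.42] [ 585.7 -267.2]
white 213 [408.71 188.59] [ 574.2 -277. ]
white 38 [408.68 195.08] [ 556.1 -276.7]
white 387 [406.89 200.39] [ 541.3 -271.7]
white 180 [394.25 203.04] [ 533.8 -236.
[... 908 characters left out ...]
aRect((w[:,:2]*1000).astype(np.float32)))
                                                          ~^^^^^^^^^^^^^^^^^^^^^^^^^^^^^^^^^^^^^^^^^
  File "m.py", line 7, in W
    def W(pts,z): return np.array([onz('top',u,v,z) for u,v in pts])
                                   ~~~^^^^^^^^^^^^^
  File "h.py", line 11, in onz
    o,d=ray(n,u,v); return o+d*(z-o[2])/d[2]
        ~~~^^^^^^^
  File "h.py", line 6, in ray
    c,f,R,t=K(n); x=(u-c['cx'])/f; y=(v-c['cy'])/f; rd=np.hypot(x,y); s=rd
            ~^^^
  File "h.py", line 4, in K
    c=r.calibration(n); f=200/np.tan(np.radians(c['fov_y'])/2); return c,f,np.array(c['R']),np.array(c['t'])
ValueError: time passes only in moves, steps and waits
```

```bash
sed -i 's/^def K(n):/import functools\n@functools.cache\ndef K(n):/' h.py
sed -i 's/^    if 20<st\[i,4\]: p=.*/    pass/' m.py
cat >> m.py <<'E'
P=np.array([[464.9,-226.4],[499.5,-257.4],[541.3,-271.7],[585.7,-267.2],[652,-208.8]]); k=np.array([0,1,2,3,5])
f=lambda p:(np.c_[p[0]+p[3]*np.cos(np.radians(p[2]-140+24*k)),p[1]+p[3]*np.sin(np.radians(p[2]-140+24*k))]-P).ravel()
s=least_squares(f,[552,-171,-5,108]); print('pips',s.x.round(2),s.fun.round(1))
E
python3 m.py
```

```text
plate ((552.4178466796875, -171.6234130859375), (218.05465698242188, 226.25738525390625), 85.31375885009766)
boss 379047 ((555.45703125, -166.10923767089844), (297.0103759765625, 298.8662414550781), 0.36571964621543884)
boss 19135 ((552.507568359375, -163.45957946777344), (36.361106872558594, 77.24019622802734), 85.59513092041016)
car 0 ((618.6021728515625, 150.2287139892578), (95.57412719726562, 53.444854736328125), 75.9844741821289)
car 0.024 ((615.4017333984375, 146.24856567382812), (93.72026062011719, 52.40818405151367), 75.98446655273438)
z pct [-0.0032  0.0015  0.0261  0.0291]
depth car ((616.3221435546875, 146.62156677246094), (87.29273223876953, 50.37446975708008), 74.65811157226562) 536
pips [ 553.55 -163.95   -4.51  108.23] [ 0.5 -0.4 -0.9  0.2 -0.   0.2  0.4  0.   0.  -0.1]
```

View pics/car.png

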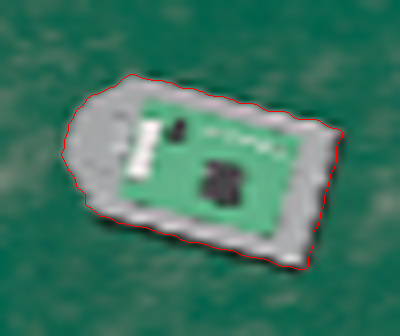

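Call:
step_arm:
  increments:
    - [[1.65, -3.39, 0], [0, 0, 0.84]]
    - [[1.65, -3.39, 0], [0, 0, 0.84]]
    - [[1.65, -3.39, 0], [0, 0, 0.84]]
    - [[1.65, -3.39, 0], [0, 0, 0.84]]
    - [[1.65, -3.39, 0], [0, 0, 0.84]]
    - [[1.65, -3.39, 0], [0, 0, 0.84]]
    - [[1.65, -3.39, 0], [0, 0, 0.84]]
    - [[1.65, -3.39, 0], [0, 0, 0.84]]
    - [[1.65, -3.39, 0], [0, 0, 0.84]]
    - [[1.65, -3.39, 0], [0, 0, 0.84]]
  fingers: 0

```text
clock: 1.1
tool_pos: [0.393, 0.2416, 0.2386]
eef_rot: [0.112, 0.994, -0.0, -0.0]
contact_force: [0.6, 0.2, -0.2]
opening: 0.114
finger_force: 0.0
```

Call:
step_arm:
  increments:
    - [[1.65, -3.39, 0], [0, 0, 0.84]]
    - [[1.65, -3.39, 0], [0, 0, 0.84]]
    - [[1.65, -3.39, 0], [0, 0, 0.84]]
    - [[1.65, -3.39, 0], [0, 0, 0.84]]
    - [[1.65, -3.39, 0], [0, 0, 0.84]]
    - [[1.65, -3.39, 0], [0, 0, 0.84]]
    - [[1.65, -3.39, 0], [0, 0, 0.84]]
    - [[1.65, -3.39, 0], [0, 0, 0.84]]
    - [[1.65, -3.39, 0], [0, 0, 0.84]]
    - [[1.65, -3.39, 0], [0, 0, 0.84]]

```text
clock: 2.1
tool_pos: [0.5578, -0.0975, 0.2384]
eef_rot: [0.04, 0.999, 0.0, -0.0]
contact_force: [1.0, 0.0, -0.9]
opening: 0.004
finger_force: 0.0
```

Call:
step_arm:
  increments:
    - [[0, 0.1, -2.5], [0, 0, 0]]
    - [[0, 0.1, -2.5], [0, 0, 0]]
    - [[0, 0, -2.5], [0, 0, 0]]
    - [[0, 0, -2.5], [0, 0, 0]]
    - [[0, 0, -2.5], [0, 0, 0]]
    - [[0, 0, -2], [0, 0, 0]]
    - [[0, 0, -1.5], [0, 0, 0]]
    - [[0, 0, -0.8], [0, 0, 0]]
    - [[0, 0, -0.4], [0, 0, 0]]
    - [[0, 0, 0], [0, 0, 0]]

```text
clock: 3.1
tool_pos: [0.5576, -0.0939, 0.0666]
eef_rot: [0.04, 0.999, 0.0, -0.0]
contact_force: [0.3, 0.4, 1.3]
opening: 0.004
finger_force: 0.0
```

```bash
python3 - <<'E'
from h import *
p,d=snap('scene','s1'); b=p[:,:,::-1]
cv2.imwrite('pics/s1c.png',cv2.resize(b[60:280,270:490],None,fx=2.7,fy=2.7,interpolation=cv2.INTER_CUBIC))
E
```

```text
(no output)
```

View pics/s1c.png

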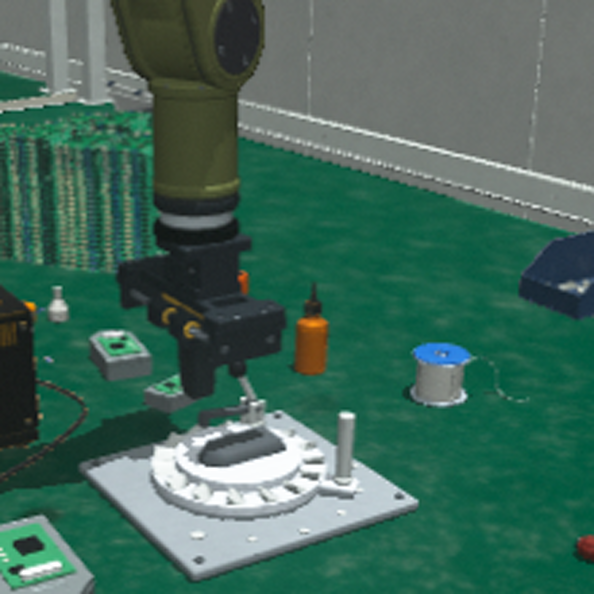

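Call:
step_arm:
  increments:
    - [[0.7, -0.06, 0], [0, 0, 0]]
    - [[0.7, -0.06, 0], [0, 0, 0]]
    - [[0.7, -0.06, 0], [0, 0, 0]]
    - [[0.7, -0.06, 0], [0, 0, 0]]
    - [[0.7, -0.06, 0], [0, 0, 0]]
    - [[0.7, -0.06, 0], [0, 0, 0]]
    - [[0.7, -0.06, 0], [0, 0, 0]]
    - [[0.7, -0.06, 0], [0, 0, 0]]
    - [[0.7, -0.06, 0], [0, 0, 0]]
    - [[0.2, 0, 0], [0, 0, 0]]

```text
clock: 4.15
tool_pos: [0.6238, -0.0993, 0.0667]
eef_rot: [0.04, 0.999, 0.0, 0.001]
contact_force: [-0.0, -0.8, -0.7]
opening: 0.005
finger_force: 0.0
```

Call:
step_arm:
  increments:
    - [[-0.8, 0.06, 0], [0, 0, 0]]
    - [[-1, 0.06, 0], [0, 0, 0]]
    - [[-1, 0.06, 0], [0, 0, 0]]
    - [[-1, 0.06, 1], [0, 0, 0]]
    - [[0, 0, 2], [0, 0, 0]]
    - [[0, 0, 2.5], [0, 0, 0]]
    - [[0, -1, 2], [0, 0, 0]]
    - [[0, -3, 0], [0, 0, 0]]
    - [[0, -3.5, 0], [0, 0, 0]]
    - [[0, -3.5, 0], [0, 0, 0]]
  fingers: 0.6

```text
clock: 5.15
tool_pos: [0.584, -0.2077, 0.1429]
eef_rot: [0.039, 0.999, -0.0, 0.0]
contact_force: [-0.8, -0.3, -0.1]
opening: 0.597
finger_force: 0.0
```

```bash
cat > look.py <<'E'
from h import *
# ball (dark) seen in scene/top: sample predicted pixel positions; post top
import sys
C=np.array([.553,-.1637]); y=np.radians(-4.6); Rz=np.array([[np.cos(y),-np.sin(y)],[np.sin(y),np.cos(y)]])
def iw(x,yy,z): return np.r_[C+Rz@np.array([x,yy]),z]
for n in('scene','top'):
    p,d=snap(n,sys.argv[1]+n)
    for nm,X in(('in',iw(.036,.068,.081)),('free',iw(.089,.068,.075))):
        u,v=proj(n,X); i,j=int(round(v)),int(round(u)); print(n,nm,round(u),round(v),p[i-1:i+2,j-1:j+2].mean((0,1)).round(),'depth z',(atd(n,j,i,d[i,j])).round(3),X.round(3))
    for k in range(6):
        t=np.radians(-140+24*k); X=iw(.095*np.cos(t),.095*np.sin(t),.088)
        u,v=proj(n,X); i,j=int(round(v)),int(round(u)); print(n,'post',k,X.round(4),atd(n,j,i,d[i,j]).round(3))
E
python3 look.py a; python3 - <<'E'
import cv2
a=cv2.imread('pics/atop.png')
cv2.imwrite('pics/atopc.png',cv2.resize(a[140:250,300:450],None,fx=5,fy=5,interpolation=cv2.INTER_CUBIC))
E
```

```text
scene in 356 197 [40. 67. 59.] depth z [ 0.596 -0.098  0.08 ] [ 0.594 -0.099  0.081]
scene free 373 195 [34. 40. 40.] depth z [ 0.641 -0.11   0.079] [ 0.647 -0.103  0.075]
scene post 0 [ 0.4756 -0.2187  0.088 ] [ 0.533 -0.135  0.035]
scene post 1 [ 0.5046 -0.2455  0.088 ] [ 0.554 -0.18   0.045]
scene post 2 [ 0.5421 -0.2581  0.088 ] [ 0.623 -0.162  0.026]
scene post 3 [ 0.5814 -0.2544  0.088 ] [ 0.701 -0.118 -0.   ]
scene post 4 [ 0.6158 -0.235   0.088 ] [ 0.741 -0.096  0.002]
scene post 5 [ 0.6394 -0.2032  0.088 ] [ 0.773 -0.056 -0.   ]
top in 345 178 [113. 114. 119.] depth z [ 0.592 -0.097  0.095] [ 0.594 -0.099  0.081]
top free 347 158 [56. 58. 60.] depth z [ 0.647 -0.103  0.084] [ 0.647 -0.103  0.075]
top post 0 [ 0.4756 -0.2187  0.088 ] [ 0.476 -0.23   0.011]
top post 1 [ 0.5046 -0.2455  0.088 ] [ 0.509 -0.257  0.015]
top post 2 [ 0.5421 -0.2581  0.088 ] [ 0.507 -0.177  0.549]
top post 3 [ 0.5814 -0.2544  0.088 ] [ 0.531 -0.176  0.536]
top post 4 [ 0.6158 -0.235   0.088 ] [ 0.558 -0.172  0.494]
top post 5 [ 0.6394 -0.2032  0.088 ] [ 0.651 -0.215  0.01 ]
```

View pics/atopc.png

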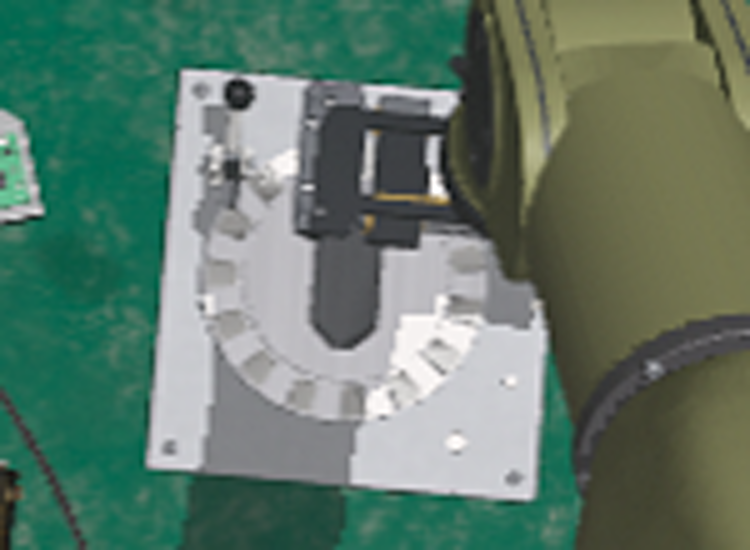

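Call:
step_arm:
  increments:
    - [[0.5, -0.65, 0], [0, 0, -7]]
    - [[0.5, -0.65, 0], [0, 0, -7]]
    - [[0.5, -0.65, 0], [0, 0, -7]]
    - [[0.5, -0.65, 0], [0, 0, -7]]
    - [[0.5, -0.65, 0], [0, 0, -7]]
    - [[0, 0, 0], [0, 0, -7]]
    - [[0, 0, 0], [0, 0, -7]]
    - [[0, 0, 0], [0, 0, 0]]
    - [[0, 0, 0], [0, 0, 0]]
    - [[0, 0, 0], [0, 0, 0]]

```text
clock: 6.25
tool_pos: [0.6094, -0.239, 0.142]
eef_rot: [0.45, 0.893, 0.0, -0.0]
contact_force: [-0.3, 0.5, 0.4]
opening: 0.598
finger_force: 0.0
```

Call:
step_arm:
  increments:
    - [[0, -0.1, -1.5], [0, 0, 0]]
    - [[0, 0, -1.5], [0, 0, 0]]
    - [[0, 0, -1.5], [0, 0, 0]]
    - [[0, 0, -1.5], [0, 0, 0]]
    - [[0, 0, -1.2], [0, 0, 0]]
    - [[0, 0, -1], [0, 0, 0]]
    - [[0, 0, -0.6], [0, 0, 0]]
    - [[0, 0, -0.3], [0, 0, 0]]
    - [[0, 0, 0], [0, 0, 0]]
    - [[0, 0, 0], [0, 0, 0]]

```text
clock: 7.25
tool_pos: [0.6101, -0.2405, 0.0513]
eef_rot: [0.451, 0.893, 0.0, 0.001]
contact_force: [0.5, 0.1, 0.0]
opening: 0.604
finger_force: 0.0
```

Call:
step_arm:
  increments:
    - [[0, 0, 0], [0, 0, 0]]
    - [[0, 0, 0], [0, 0, 0]]
    - [[0, 0, 0], [0, 0, 0]]
    - [[0, 0, 0], [0, 0, 0]]
    - [[0, 0, 0], [0, 0, 0]]
    - [[0, 0, 0], [0, 0, 0]]
    - [[0, 0, 0], [0, 0, 0]]
    - [[0, 0, 0], [0, 0, 0]]
    - [[0, 0, 0], [0, 0, 0]]
    - [[0, 0, 0], [0, 0, 0]]
  fingers: 0
  grip_force: 8

```text
clock: 8.25
tool_pos: [0.6096, -0.2404, 0.0508]
eef_rot: [0.451, 0.893, 0.0, -0.0]
contact_force: [0.4, -0.1, 0.6]
opening: 0.153
finger_force: 8.0
```

```bash
cat > arc.py <<'E'
import numpy as np,sys
a0,st,n=map(float,sys.argv[1:4]); C=np.array([55.3,-16.37]); R=9.5
if len(sys.argv)>4: R=float(sys.argv[4])
P=[C+R*np.array([np.cos(np.radians(a0+st*i)),np.sin(np.radians(a0+st*i))]) for i in range(int(n)+1)]
P=np.round(P,2); print('start',P[0],'end',P[-1]); print(np.diff(P,axis=0).round(2).tolist())
E
python3 arc.py -53.6 -4.55 20
```

```text
start [ 60.94 -24.02] end [ 47.56 -21.87]
[[-0.63, -0.42], [-0.65, -0.37], [-0.69, -0.32], [-0.7, -0.26], [-0.73, -0.21], [-0.74, -0.15], [-0.75, -0.09], [-0.75, -0.03], [-0.75, 0.03], [-0.75, 0.09], [-0.74, 0.15], [-0.73, 0.21], [-0.7, 0.26], [-0.69, 0.32], [-0.65, 0.37], [-0.63, 0.42], [-0.59, 0.47], [-0.55, 0.52], [-0.5, 0.56], [-0.46, 0.6]]
```

Call:
step_arm:
  increments:
    - [[-0.63, -0.42, 0], [0, 0, -4.55]]
    - [[-0.65, -0.37, 0], [0, 0, -4.55]]
    - [[-0.69, -0.32, 0], [0, 0, -4.55]]
    - [[-0.7, -0.26, 0], [0, 0, -4.55]]
    - [[-0.73, -0.21, 0], [0, 0, -4.55]]
    - [[-0.74, -0.15, 0], [0, 0, -4.55]]
    - [[-0.75, -0.09, 0], [0, 0, -4.55]]
    - [[-0.75, -0.03, 0], [0, 0, -4.55]]
    - [[-0.75, 0.03, 0], [0, 0, -4.55]]
    - [[-0.75, 0.09, 0], [0, 0, -4.55]]

```text
clock: 9.25
tool_pos: [0.5385, -0.2578, 0.0508]
eef_rot: [0.762, 0.648, 0.0, 0.0]
contact_force: [0.1, 0.2, -1.0]
opening: 0.156
finger_force: 8.0
```

Call:
step_arm:
  increments:
    - [[-0.74, 0.15, 0], [0, 0, -4.55]]
    - [[-0.73, 0.21, 0], [0, 0, -4.55]]
    - [[-0.7, 0.26, 0], [0, 0, -4.55]]
    - [[-0.69, 0.32, 0], [0, 0, -4.55]]
    - [[-0.65, 0.37, 0], [0, 0, -4.55]]
    - [[-0.63, 0.42, 0], [0, 0, -4.55]]
    - [[-0.59, 0.47, 0], [0, 0, -4.55]]
    - [[-0.55, 0.52, 0], [0, 0, -4.55]]
    - [[-0.5, 0.56, 0], [0, 0, -4.55]]
    - [[-0.46, 0.6, 0], [0, 0, -4.55]]

```text
clock: 10.25
tool_pos: [0.4761, -0.2191, 0.0508]
eef_rot: [0.953, 0.303, 0.0, 0.001]
contact_force: [1.0, -1.0, -0.9]
opening: 0.152
finger_force: 8.1
```

Call:
step_arm:
  increments:
    - [[-0.06, 0.08, 0], [0, 0, 0]]
    - [[-0.06, 0.08, 0], [0, 0, 0]]
    - [[-0.06, 0.08, 0], [0, 0, 0]]
    - [[0, 0, 0], [0, 0, 0]]
    - [[0, 0, 0], [0, 0, 0]]
    - [[0, 0, 0], [0, 0, 0]]
    - [[0, 0, 0], [0, 0, 0]]
    - [[0, 0, 0], [0, 0, 0]]
    - [[0, 0, 0], [0, 0, 0]]
    - [[0, 0, 0], [0, 0, 0]]

```text
clock: 11.25
tool_pos: [0.4762, -0.219, 0.0508]
eef_rot: [0.952, 0.305, 0.001, 0.003]
contact_force: [3.9, -5.9, -5.6]
opening: 0.154
finger_force: 8.0
```

Call:
step_arm:
  increments:
    - [[0.03, -0.04, 0], [0, 0, 0]]
    - [[0.03, -0.04, 0], [0, 0, 0]]
    - [[0, 0, 0], [0, 0, 0]]
    - [[0, 0, 0], [0, 0, 0]]
    - [[0, 0, 1], [0, 0, 0]]
    - [[0, 0, 3], [0, 0, 0]]
    - [[0, 0, 3], [0, 0, 0]]
    - [[0, 0, 3], [0, 0, 0]]
    - [[0, 0, 3], [0, 0, 0]]
    - [[0, 0, 2], [0, 0, 0]]
  fingers: 0.6

```text
clock: 12.25
tool_pos: [0.4748, -0.2174, 0.2034]
eef_rot: [0.953, 0.304, 0.001, 0.001]
contact_force: [-0.4, -0.1, -0.2]
opening: 0.599
finger_force: 0.0
```

Call:
step_arm:
  increments:
    - [[1.4, 3.66, 0], [0, 0, 4.05]]
    - [[1.4, 3.66, 0], [0, 0, 4.05]]
    - [[1.4, 3.66, 0], [0, 0, 4.05]]
    - [[1.4, 3.66, 0], [0, 0, 4.05]]
    - [[1.4, 3.66, 0], [0, 0, 4.05]]
    - [[1.4, 3.66, 0], [0, 0, 4.05]]
    - [[1.4, 3.66, 0], [0, 0, 4.05]]
    - [[1.4, 3.66, 0], [0, 0, 4.05]]
    - [[1.4, 3.66, 0], [0, 0, 4.05]]
    - [[1.4, 3.66, 0], [0, 0, 4.05]]
  fingers: 0.9

```text
clock: 13.25
tool_pos: [0.6145, 0.1502, 0.2016]
eef_rot: [0.787, 0.616, -0.0, 0.0]
contact_force: [1.3, -0.8, -0.7]
opening: 0.901
finger_force: 0.0
```

Call:
step_arm:
  increments:
    - [[0, 0, -3], [0, 0, 0]]
    - [[0, 0, -3], [0, 0, 0]]
    - [[0, 0, -3], [0, 0, 0]]
    - [[0, 0, -3], [0, 0, 0]]
    - [[0, 0, -2], [0, 0, 0]]
    - [[0, 0, 0], [0, 0, 0]]
    - [[0, 0, 0], [0, 0, 0]]
    - [[0, 0, 0], [0, 0, 0]]
    - [[0, 0, 0], [0, 0, 0]]
    - [[0, 0, 0], [0, 0, 0]]

```text
clock: 14.25
tool_pos: [0.6152, 0.1489, 0.0619]
eef_rot: [0.788, 0.615, 0.001, 0.0]
contact_force: [-0.6, -0.2, -0.2]
opening: 0.9
finger_force: 0.0
```

Call:
step_arm:
  increments:
    - [[0.05, -0.2, -1], [0, 0, 0]]
    - [[0, 0, -1], [0, 0, 0]]
    - [[0, 0, -1], [0, 0, 0]]
    - [[0, 0, -1], [0, 0, 0]]
    - [[0, 0, -0.8], [0, 0, 0]]
    - [[0, 0, -0.5], [0, 0, 0]]
    - [[0, 0, -0.5], [0, 0, 0]]
    - [[0, 0, 0], [0, 0, 0]]
    - [[0, 0, 0], [0, 0, 0]]
    - [[0, 0, 0], [0, 0, 0]]

```text
clock: 15.25
tool_pos: [0.6155, 0.1468, 0.0032]
eef_rot: [0.788, 0.615, 0.0, 0.0]
contact_force: [-0.6, 0.6, -0.5]
opening: 0.894
finger_force: 0.0
```

Call:
step_arm:
  increments:
    - [[0, 0, 0], [0, 0, 0]]
    - [[0, 0, 0], [0, 0, 0]]
    - [[0, 0, 0], [0, 0, 0]]
    - [[0, 0, 0], [0, 0, 0]]
    - [[0, 0, 0], [0, 0, 0]]
    - [[0, 0, 0], [0, 0, 0]]
    - [[0, 0, 0], [0, 0, 0]]
    - [[0, 0, 0], [0, 0, 0]]
    - [[0, 0, 0], [0, 0, 0]]
    - [[0, 0, 0], [0, 0, 0]]
  fingers: 0
  grip_force: 15

```text
clock: 16.25
tool_pos: [0.6152, 0.1467, 0.0028]
eef_rot: [0.788, 0.615, 0.0, 0.0]
contact_force: [-0.3, -0.8, 1.4]
opening: 0.563
finger_force: 15.0
```

Call:
step_arm:
  increments:
    - [[0, 0, 0.5], [0, 0, 0]]
    - [[0, 0, 1], [0, 0, 0]]
    - [[0, 0, 2], [0, 0, 0]]
    - [[0, 0, 2], [0, 0, 0]]
    - [[0, 0, 2], [0, 0, 0]]
    - [[0, 0, 2], [0, 0, 0]]
    - [[0, 0, 2], [0, 0, 0]]
    - [[0, 0, 1.5], [0, 0, 0]]
    - [[0, 0, 0.5], [0, 0, 0]]
    - [[0, 0, 0], [0, 0, 0]]

```text
clock: 17.25
tool_pos: [0.6154, 0.1468, 0.1384]
eef_rot: [0.788, 0.615, 0.001, 0.0]
contact_force: [-0.3, 0.6, -0.9]
opening: 0.569
finger_force: 15.0
```

Call:
step_arm:
  increments:
    - [[-0.3, -1.5, 0], [0, 0, 0.95]]
    - [[-0.6, -3, 0], [0, 0, 0.95]]
    - [[-0.7, -3.5, 0], [0, 0, 0.95]]
    - [[-0.7, -3.5, 0], [0, 0, 0.95]]
    - [[-0.7, -3.5, 0], [0, 0, 0.95]]
    - [[-0.7, -3.5, 0], [0, 0, 0.95]]
    - [[-0.7, -3.5, 0], [0, 0, 0.95]]
    - [[-0.7, -3.5, 0], [0, 0, 0.95]]
    - [[-0.6, -3, 0], [0, 0, 0.95]]
    - [[-0.5, -2.5, 0], [0, 0, 0.95]]

```text
clock: 18.25
tool_pos: [0.5517, -0.1654, 0.1367]
eef_rot: [0.735, 0.678, -0.001, -0.001]
contact_force: [-0.1, -0.6, 0.2]
opening: 0.562
finger_force: 15.0
```

Call:
step_arm:
  increments:
    - [[0, 0, -1], [0, 0, 0]]
    - [[0, 0, -1.5], [0, 0, 0]]
    - [[0, 0, -1.5], [0, 0, 0]]
    - [[0, 0, -1.5], [0, 0, 0]]
    - [[0, 0, -0.5], [0, 0, 0]]
    - [[0, 0, 0], [0, 0, 0]]
    - [[0, 0, 0], [0, 0, 0]]
    - [[0, 0, 0], [0, 0, 0]]
    - [[0, 0, 0], [0, 0, 0]]
    - [[0, 0, 0], [0, 0, 0]]

```text
clock: 19.25
tool_pos: [0.5534, -0.1634, 0.0782]
eef_rot: [0.735, 0.678, 0.0, 0.0]
contact_force: [-0.3, 0.8, -1.8]
opening: 0.564
finger_force: 15.0
```

```bash
python3 - <<'E'
from h import *
p,d=snap('scene','s3'); b=p[:,:,::-1]
cv2.imwrite('pics/s3c.png',cv2.resize(b[110:290,290:430],None,fx=3.3,fy=3.3,interpolation=cv2.INTER_CUBIC))
E
```

```text
(no output)
```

View pics/s3c.png

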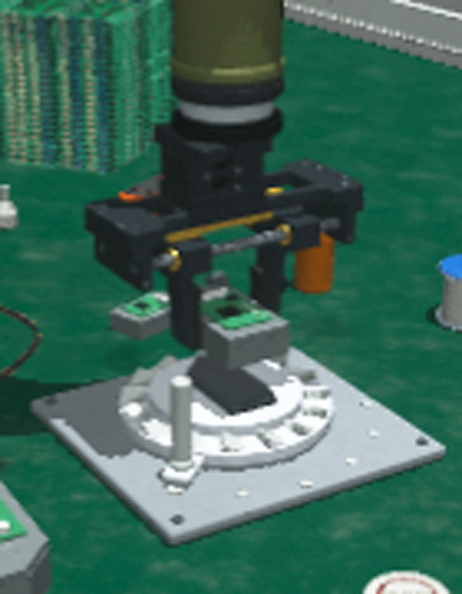

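```bash
python3 - <<'E'
from h import *
y=np.radians(-4.6); Rz=np.array([[np.cos(y),-np.sin(y)],[np.sin(y),np.cos(y)]])
for x in(-25,25):
  for z in(.0754,.0994):
    u,v=proj('scene',np.r_[np.array([.5534,-.1634])+Rz@np.array([x,-45])/1000,z]); print(x,z,round((u-290+.5)*3.3),round((v-110+.5)*3.3))
p,d=r.snapshot('scene')
# end-face points from depth
pts=[]
for v in range(205,222):
  for u in range(350,380):
    if d[v,u]>0: 
      q=atd('scene',u,v,d[v,u]); q2=Rz.T@(q[:2]-[.5534,-.1634]); 
      if abs(q2[0])<.022 and .078<q[2]<.095: pts.append([q2[0],q2[1],q[2]])
pts=np.array(pts)*1000; print(len(pts),np.median(pts,0),np.percentile(pts[:,1],[10,90]))
E
```

```text
-25 0.0754 229 370
-25 0.0994 230 339
25 0.0754 290 354
25 0.0994 291 323
107 [ -0.90884217 -43.94016579  86.73238805] [-45.5696109  -42.05011823]
```

Call:
step_arm:
  increments:
    - [[-0.03, -0.06, -0.6], [0, 0, 0]]
    - [[0, 0, -0.6], [0, 0, 0]]
    - [[0, 0, -0.6], [0, 0, 0]]
    - [[0, 0, -0.5], [0, 0, 0]]
    - [[0, 0, -0.4], [0, 0, 0]]
    - [[0, 0, -0.3], [0, 0, 0]]
    - [[0, 0, -0.2], [0, 0, 0]]
    - [[0, 0, 0], [0, 0, 0]]
    - [[0, 0, 0], [0, 0, 0]]
    - [[0, 0, 0], [0, 0, 0]]

```text
clock: 20.35
tool_pos: [0.553, -0.164, 0.046]
eef_rot: [0.735, 0.678, 0.0, 0.0]
contact_force: [0.1, 0.5, -0.4]
opening: 0.567
finger_force: 15.0
```

No contact with the boss so far (skirt is about 7 mm above the shoulder); continue down.

Call:
step_arm:
  increments:
    - [[0, 0, -0.2], [0, 0, 0]]
    - [[0, 0, -0.2], [0, 0, 0]]
    - [[0, 0, -0.1], [0, 0, 0]]
    - [[0, 0, -0.1], [0, 0, 0]]
    - [[0, 0, -0.05], [0, 0, 0]]
    - [[0, 0, 0], [0, 0, 0]]
    - [[0, 0, 0], [0, 0, 0]]
    - [[0, 0, 0], [0, 0, 0]]
    - [[0, 0, 0], [0, 0, 0]]
    - [[0, 0, 0], [0, 0, 0]]

```text
clock: 21.35
tool_pos: [0.5529, -0.1639, 0.0393]
eef_rot: [0.735, 0.678, 0.0, 0.0]
contact_force: [0.7, 0.9, -0.6]
opening: 0.564
finger_force: 15.0
```

Call:
step_arm:
  increments:
    - [[0, 0, -0.05], [0, 0, 0]]
    - [[0, 0, 0], [0, 0, 0]]
    - [[0, 0, 0], [0, 0, 0]]
    - [[0, 0, 0], [0, 0, 0]]
    - [[0, 0, 1], [0, 0, 0]]
    - [[0, 0, 2], [0, 0, 0]]
    - [[0, 0, 2], [0, 0, 0]]
    - [[0, 0, 2], [0, 0, 0]]
    - [[0, 0, 2], [0, 0, 0]]
    - [[0, 0, 2], [0, 0, 0]]
  fingers: 0.9

```text
clock: 22.35
tool_pos: [0.5528, -0.1639, 0.1504]
eef_rot: [0.735, 0.678, 0.0, 0.0]
contact_force: [0.6, 0.9, -0.2]
opening: 0.9
finger_force: 0.0
```

Call:
step_arm:
  increments:
    - [[1.1, 0.5, 0], [0, 0, 7.5]]
    - [[1.1, 0.5, 0], [0, 0, 7.5]]
    - [[1.1, 0.5, 0], [0, 0, 7.5]]
    - [[1.1, 0.5, 0], [0, 0, 7.5]]
    - [[1.1, 0.5, 0], [0, 0, 7.5]]
    - [[1.1, 0.5, 0], [0, 0, 7.5]]
    - [[1.1, 0.5, 0], [0, 0, 7.5]]
    - [[1.1, 0.5, 0], [0, 0, 7.5]]
    - [[1.1, 0.5, 0], [0, 0, 7.5]]
    - [[1.1, 0.5, 0], [0, 0, 7.5]]
  fingers: 0

```text
clock: 23.35
tool_pos: [0.6631, -0.1141, 0.1495]
eef_rot: [0.167, 0.986, -0.0, 0.0]
contact_force: [0.1, 0.0, -0.4]
opening: 0.021
finger_force: 0.0
```

Call:
step_arm:
  increments:
    - [[0.7, 0.4, 0], [0, 0, 7.5]]
    - [[0.7, 0.4, 0], [0, 0, 7.5]]
    - [[0, 0, 0], [0, 0, 0]]
    - [[0, 0, 0], [0, 0, 0]]
    - [[0, 0, 0], [0, 0, 0]]
    - [[0, 0, 0], [0, 0, 0]]
    - [[0, 0, 0], [0, 0, 0]]
    - [[0, 0, 0], [0, 0, 0]]
    - [[0, 0, 0], [0, 0, 0]]
    - [[0, 0, 0], [0, 0, 0]]

```text
clock: 24.35
tool_pos: [0.6768, -0.1059, 0.1487]
eef_rot: [0.04, 0.999, 0.0, -0.0]
contact_force: [-0.2, -0.4, 0.1]
opening: 0.007
finger_force: 0.0
```

```bash
python3 - <<'E'
from h import *
p,d=snap('top','t4'); p2,d2=snap('scene','s4')
A=cv2.resize(p[150:245,320:420,::-1],(400,380),interpolation=cv2.INTER_CUBIC); B=cv2.resize(p2[150:270,300:425,::-1],(396,380),interpolation=cv2.INTER_CUBIC)
cv2.imwrite('pics/j4.png',np.hstack([A,B]))
E
```

```text
(no output)
```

View pics/j4.png

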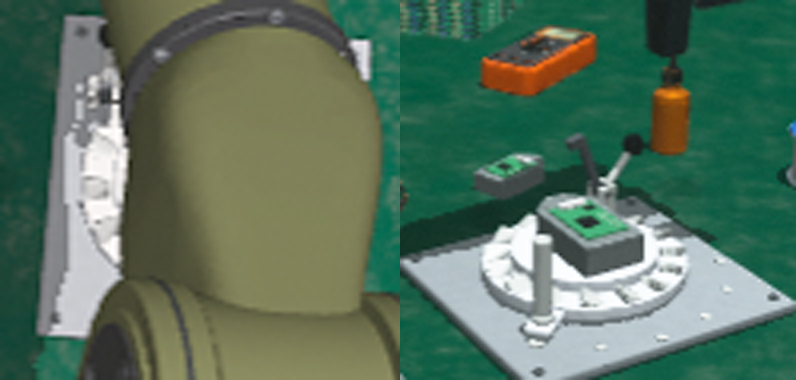

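Call:
step_arm:
  increments:
    - [[0, 0, -1.5], [0, 0, 0]]
    - [[0, 0, -1.5], [0, 0, 0]]
    - [[0, 0, -1.5], [0, 0, 0]]
    - [[0, 0, -1.5], [0, 0, 0]]
    - [[0, 0, -1.2], [0, 0, 0]]
    - [[0, 0, -0.8], [0, 0, 0]]
    - [[0, 0, -0.5], [0, 0, 0]]
    - [[0, 0, -0.1], [0, 0, 0]]
    - [[0, 0, 0], [0, 0, 0]]
    - [[0, 0, 0], [0, 0, 0]]

```text
clock: 25.45
tool_pos: [0.6774, -0.1059, 0.0635]
eef_rot: [0.04, 0.999, 0.0, 0.001]
contact_force: [-0.5, 0.9, 0.7]
opening: 0.005
finger_force: 0.0
```

Call:
step_arm:
  increments:
    - [[-0.7, 0.06, 0], [0, 0, 0]]
    - [[-0.7, 0.06, 0], [0, 0, 0]]
    - [[-0.7, 0.06, 0], [0, 0, 0]]
    - [[-0.7, 0.06, 0], [0, 0, 0]]
    - [[-0.7, 0.06, 0], [0, 0, 0]]
    - [[-0.7, 0.06, 0], [0, 0, 0]]
    - [[-0.7, 0.06, 0], [0, 0, 0]]
    - [[-0.7, 0.06, 0], [0, 0, 0]]
    - [[-0.2, 0, 0], [0, 0, 0]]
    - [[0, 0, 0], [0, 0, 0]]

```text
clock: 26.45
tool_pos: [0.619, -0.101, 0.0628]
eef_rot: [0.04, 0.999, 0.0, 0.0]
contact_force: [1.4, 0.0, -0.5]
opening: 0.004
finger_force: 0.4
```

Call:
step_arm:
  increments:
    - [[1, -0.08, 0], [0, 0, 0]]
    - [[1.5, -0.12, 0], [0, 0, 0]]
    - [[1.5, -0.12, 0], [0, 0, 0]]
    - [[0, 0, 2], [0, 0, 0]]
    - [[0, 0, 2], [0, 0, 0]]
    - [[0, 0, 2], [0, 0, 0]]
    - [[0, 0, 2], [0, 0, 0]]
    - [[0, 0, 1], [0, 0, 0]]
    - [[0, 0, 0], [0, 0, 0]]
    - [[0, 0, 0], [0, 0, 0]]

```text
clock: 27.45
tool_pos: [0.6582, -0.1043, 0.1519]
eef_rot: [0.04, 0.999, 0.0, -0.001]
contact_force: [-0.1, 1.3, 0.3]
opening: 0.003
finger_force: 0.0
```

```bash
python3 look.py b | grep -E 'in|free'; python3 - <<'E'
import numpy as np,cv2
from h import *
d=np.load('pics/bscene.npy'); C=np.array([.553,-.1637])
q=np.array([atd('scene',u,v,d[v,u]) for u in range(335,385) for v in range(205,245) if d[v,u]>0])
y=np.radians(-4.6); Rz=np.array([[np.cos(y),-np.sin(y)],[np.sin(y),np.cos(y)]])
l=(q[:,:2]-C)@Rz; m=(abs(l[:,0])<.02)&(abs(l[:,1])<.028)&(q[:,2]>.05)
print('top z',np.percentile(q[m,2],[10,50,90]))
g=q[m]; A=np.c_[l[m],np.ones(m.sum())]; print('tilt',np.linalg.lstsq(A,q[m,2],rcond=None)[0])
e=(abs(l[:,0])<.02)&(q[:,2]>.042)&(q[:,2]<.055)&(l[:,1]<-.03); print('end face',e.sum(),np.median(l[e,1]))
E
```

```text
scene in 356 197 [34. 40. 40.] depth z [ 0.592 -0.103  0.083] [ 0.594 -0.099  0.081]
scene free 373 195 [16. 95. 69.] depth z [0.756 0.034 0.001] [ 0.647 -0.103  0.075]
top in 345 178 [54. 54. 55.] depth z [ 0.594 -0.097  0.086] [ 0.594 -0.099  0.081]
top free 347 158 [75. 76. 53.] depth z [ 0.563 -0.082  0.584] [ 0.647 -0.103  0.075]
top z [0.06007353 0.06153584 0.06351169]
tilt [-0.00560444  0.01560708  0.06177867]
end face 73 -0.0443461001963035
```

Call:
step_arm:
  increments:
    - [[-0.91, -0.57, 0], [0, 0, -7]]
    - [[-0.91, -0.57, 0], [0, 0, -7]]
    - [[-0.91, -0.57, 0], [0, 0, -7]]
    - [[-0.91, -0.57, 0], [0, 0, -7]]
    - [[-0.91, -0.57, 0], [0, 0, -7]]
    - [[-0.91, -0.57, 0], [0, 0, -7]]
    - [[-0.91, -0.57, 0], [0, 0, -7]]
    - [[-0.91, -0.57, 0], [0, 0, -7]]
    - [[-0.91, -0.57, 0], [0, 0, -7]]
    - [[-0.91, -0.57, 0], [0, 0, -7]]

```text
clock: 28.55
tool_pos: [0.5668, -0.1613, 0.1518]
eef_rot: [0.608, 0.794, -0.0, -0.001]
contact_force: [-0.4, 0.1, 0.1]
opening: 0.004
finger_force: 0.0
```

Call:
step_arm:
  increments:
    - [[-0.91, -0.57, 0], [0, 0, -7]]
    - [[-0.91, -0.57, 0], [0, 0, -7]]
    - [[-0.91, -0.57, 0], [0, 0, -7]]
    - [[-0.91, -0.57, 0], [0, 0, -7]]
    - [[-0.91, -0.57, 0], [0, 0, -7]]
    - [[-0.91, -0.57, 0], [0, 0, -7]]
    - [[-0.91, -0.57, 0], [0, 0, -7]]
    - [[-0.91, -0.57, 0], [0, 0, -7]]
    - [[-0.91, -0.57, 0], [0, 0, -7]]
    - [[-0.91, -0.57, 0], [0, 0, -7]]
  fingers: 0.55

```text
clock: 29.55
tool_pos: [0.476, -0.2182, 0.152]
eef_rot: [0.953, 0.302, -0.001, -0.0]
contact_force: [0.4, 0.7, 1.0]
opening: 0.549
finger_force: 0.0
```

Call:
step_arm:
  increments:
    - [[0, 0, 0], [0, 0, 0]]
    - [[0, 0, 0], [0, 0, 0]]
    - [[0, 0, -1], [0, 0, 0]]
    - [[0, 0, -1], [0, 0, 0]]
    - [[0, 0, -1], [0, 0, 0]]
    - [[0, 0, -1], [0, 0, 0]]
    - [[0, 0, -0.5], [0, 0, 0]]
    - [[0, 0, 0], [0, 0, 0]]
    - [[0, 0, 0], [0, 0, 0]]
    - [[0, 0, 0], [0, 0, 0]]

```text
clock: 30.55
tool_pos: [0.4771, -0.2185, 0.1081]
eef_rot: [0.953, 0.304, 0.0, 0.0]
contact_force: [0.9, 0.2, -0.0]
opening: 0.554
finger_force: 0.0
```

Call:
step_arm:
  increments:
    - [[-0.1, -0.05, -1], [0, 0, 0]]
    - [[0, 0, -1], [0, 0, 0]]
    - [[0, 0, -1], [0, 0, 0]]
    - [[0, 0, -1], [0, 0, 0]]
    - [[0, 0, -0.8], [0, 0, 0]]
    - [[0, 0, -0.5], [0, 0, 0]]
    - [[0, 0, 0], [0, 0, 0]]
    - [[0, 0, 0], [0, 0, 0]]
    - [[0, 0, 0], [0, 0, 0]]
    - [[0, 0, 0], [0, 0, 0]]

```text
clock: 31.55
tool_pos: [0.4761, -0.2189, 0.0551]
eef_rot: [0.953, 0.304, 0.0, 0.0]
contact_force: [-0.5, -0.4, 0.4]
opening: 0.549
finger_force: 0.0
```

Call:
step_arm:
  increments:
    - [[0, 0, 0], [0, 0, 0]]
    - [[0, 0, 0], [0, 0, 0]]
    - [[0, 0, 0], [0, 0, 0]]
    - [[0, 0, 0], [0, 0, 0]]
    - [[0, 0, 0], [0, 0, 0]]
    - [[0, 0, 0], [0, 0, 0]]
    - [[0, 0, 0], [0, 0, 0]]
    - [[0, 0, 0], [0, 0, 0]]
    - [[0, 0, 0], [0, 0, 0]]
    - [[0, 0, 0], [0, 0, 0]]
  fingers: 0
  grip_force: 10

```text
clock: 32.55
tool_pos: [0.4761, -0.2192, 0.0548]
eef_rot: [0.953, 0.304, 0.0, 0.0]
contact_force: [0.6, -1.6, -1.4]
opening: 0.153
finger_force: 10.0
```

```bash
python3 arc.py -144.4 4.8 15
```

```text
start [ 47.58 -21.9 ] end [ 58.17 -25.43]
[[0.49, -0.63], [0.54, -0.58], [0.58, -0.54], [0.63, -0.48], [0.67, -0.43], [0.71, -0.38], [0.73, -0.31], [0.75, -0.25], [0.77, -0.19], [0.79, -0.12], [0.79, -0.06], [0.8, 0.01], [0.79, 0.08], [0.78, 0.15], [0.77, 0.2]]
```

Call:
step_arm:
  increments:
    - [[0.49, -0.63, 0], [0, 0, 4.8]]
    - [[0.54, -0.58, 0], [0, 0, 4.8]]
    - [[0.58, -0.54, 0], [0, 0, 4.8]]
    - [[0.63, -0.48, 0], [0, 0, 4.8]]
    - [[0.67, -0.43, 0], [0, 0, 4.8]]
    - [[0, 0, 0], [0, 0, 0]]
    - [[0, 0, 0], [0, 0, 0]]
    - [[0, 0, 0], [0, 0, 0]]
    - [[0, 0, 0], [0, 0, 0]]
    - [[0, 0, 0], [0, 0, 0]]

```text
clock: 33.55
tool_pos: [0.5044, -0.2454, 0.0548]
eef_rot: [0.869, 0.496, -0.0, -0.0]
contact_force: [-0.6, -2.2, 1.0]
opening: 0.15
finger_force: 10.0
```

```bash
cat > ang.py <<'E'
from h import *
s=r.get_state(); p=np.array(s['tool_pos'][:2])-[.553,-.1637]
print('q deg',np.degrees(np.arctan2(p[1],p[0]))+144.24,'r',np.hypot(*p),s['contact_force'],s['clock'])
E
python3 ang.py; python3 look.py c | grep -E 'scene (in|free)'
```

```text
q deg 23.502394160673475 r 0.09503949634201708 [-0.59225873 -2.24502856  0.95220172] 33.55
scene in 356 197 [33. 38. 40.] depth z [ 0.477 -0.259  0.166] [ 0.594 -0.099  0.081]
scene free 373 195 [39. 44. 43.] depth z [ 0.521 -0.259  0.16 ] [ 0.647 -0.103  0.075]
```

Call:
step_arm:
  increments:
    - [[0.75, -0.4, 0], [0, 0, 4.8]]
    - [[0.75, -0.32, 0], [0, 0, 4.8]]
    - [[0.75, -0.25, 0], [0, 0, 4.8]]
    - [[0.77, -0.19, 0], [0, 0, 4.8]]
    - [[0.79, -0.12, 0], [0, 0, 4.8]]
    - [[0, 0, 0], [0, 0, 0]]
    - [[0, 0, 0], [0, 0, 0]]
    - [[0, 0, 0], [0, 0, 0]]
    - [[0, 0, 0], [0, 0, 0]]
    - [[0, 0, 0], [0, 0, 0]]

```text
clock: 34.65
tool_pos: [0.5427, -0.2584, 0.0548]
eef_rot: [0.747, 0.665, -0.0, 0.0]
contact_force: [0.3, -2.6, 0.8]
opening: 0.153
finger_force: 10.0
```

```bash
python3 ang.py
```

```text
q deg 48.04980709383709 r 0.09523814694254089 [ 0.34135457 -2.60915003  0.75444961] 34.65
```

Call:
step_arm:
  increments:
    - [[0.79, -0.05, 0], [0, 0, 4.8]]
    - [[0.8, 0.01, 0], [0, 0, 4.8]]
    - [[0.79, 0.08, 0], [0, 0, 4.8]]
    - [[0.78, 0.15, 0], [0, 0, 4.8]]
    - [[0.76, 0.2, 0], [0, 0, 4.8]]
    - [[0, 0, 0], [0, 0, 0]]
    - [[0, 0, 0], [0, 0, 0]]
    - [[0, 0, 0], [0, 0, 0]]
    - [[0, 0, 0], [0, 0, 0]]
    - [[0, 0, 0], [0, 0, 0]]

```text
clock: 35.65
tool_pos: [0.5821, -0.2545, 0.0548]
eef_rot: [0.592, 0.806, -0.0, 0.0]
contact_force: [1.0, -2.5, 1.3]
opening: 0.149
finger_force: 10.0
```

```bash
python3 ang.py
```

```text
q deg 71.98494892038882 r 0.09533154707248974 [ 1.0373678  -2.5494029   1.31243587] 35.65
```

Call:
step_arm:
  increments:
    - [[0, 0, 0], [0, 0, 0]]
    - [[0, 0, 0], [0, 0, 0]]
    - [[0, 0, 0], [0, 0, 0]]
    - [[0, 0, 0], [0, 0, 0]]
    - [[0, 0, 1], [0, 0, 0]]
    - [[0, 0, 2], [0, 0, 0]]
    - [[0, 0, 3], [0, 0, 0]]
    - [[0, 0, 3], [0, 0, 0]]
    - [[0, 0, 3], [0, 0, 0]]
    - [[0, 0, 3], [0, 0, 0]]
  fingers: 0.55

```text
clock: 36.65
tool_pos: [0.5821, -0.2542, 0.2068]
eef_rot: [0.592, 0.806, 0.0, 0.0]
contact_force: [0.5, -0.8, 0.7]
opening: 0.547
finger_force: 0.0
```

Call:
step_arm:
  increments:
    - [[-2, 3, 1], [0, 0, 0]]
    - [[-2, 3, 1], [0, 0, 0]]
    - [[-2, 3, 1], [0, 0, 0]]
    - [[-2, 4, 1], [0, 0, 0]]
    - [[-2, 4, 0], [0, 0, 0]]
    - [[-1, 4, 0], [0, 0, 0]]
    - [[-1, 4, 0], [0, 0, 0]]
    - [[0, 4, 0], [0, 0, 0]]
    - [[0, 4, 0], [0, 0, 0]]
    - [[0, 4, 0], [0, 0, 0]]

```text
clock: 37.65
tool_pos: [0.4619, 0.1173, 0.2456]
eef_rot: [0.592, 0.806, 0.0, 0.0]
contact_force: [1.2, 0.3, -0.7]
opening: 0.549
finger_force: 0.0
```

```bash
python3 look.py z; python3 - <<'E'
from h import *
p=cv2.imread('pics/ztop.png'); p2=cv2.imread('pics/zscene.png')
A=cv2.resize(p[150:245,320:420],(400,380),interpolation=cv2.INTER_CUBIC); B=cv2.resize(p2[150:270,300:425],(396,380),interpolation=cv2.INTER_CUBIC)
cv2.imwrite('pics/jz.png',np.hstack([A,B]))
E
```

```text
scene in 356 197 [34. 41. 40.] depth z [ 0.59  -0.106  0.085] [ 0.594 -0.099  0.081]
scene free 373 195 [17. 94. 68.] depth z [0.757 0.034 0.001] [ 0.647 -0.103  0.075]
scene post 0 [ 0.4756 -0.2187  0.088 ] [ 0.513 -0.165  0.054]
scene post 1 [ 0.5046 -0.2455  0.088 ] [ 0.547 -0.189  0.051]
scene post 2 [ 0.5421 -0.2581  0.088 ] [ 0.614 -0.173  0.033]
scene post 3 [ 0.5814 -0.2544  0.088 ] [ 0.581 -0.253  0.088]
scene post 4 [ 0.6158 -0.235   0.088 ] [ 0.745 -0.093 -0.001]
scene post 5 [ 0.6394 -0.2032  0.088 ] [ 0.774 -0.055 -0.001]
top in 345 178 [62. 64. 65.] depth z [ 0.593 -0.097  0.093] [ 0.594 -0.099  0.081]
top free 347 158 [193. 195. 199.] depth z [ 0.659 -0.106  0.012] [ 0.647 -0.103  0.075]
top post 0 [ 0.4756 -0.2187  0.088 ] [ 0.476 -0.23   0.01 ]
top post 1 [ 0.5046 -0.2455  0.088 ] [ 0.509 -0.258  0.013]
top post 2 [ 0.5421 -0.2581  0.088 ] [ 0.548 -0.272  0.012]
top post 3 [ 0.5814 -0.2544  0.088 ] [ 0.581 -0.254  0.087]
top post 4 [ 0.6158 -0.235   0.088 ] [ 0.626 -0.247  0.013]
top post 5 [ 0.6394 -0.2032  0.088 ] [ 0.651 -0.215  0.009]
```

View pics/jz.png

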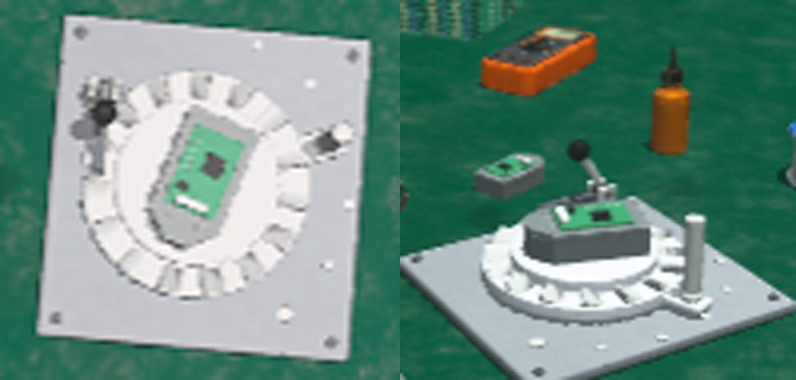

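```bash
python3 -c "
from plant import r
print(r.finish_job())"
```

```text
the job is handed in; nothing more can be done
None
```

The job is handed in at about 38 s. The last pictures show the carrier seated on the nest, the pawl in and the post at click 3, and the flux bottle, nozzle and tin were not touched. I did not check by pushing back that the pawl had dropped in at clicks 1 and 2.

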